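# Tap the finial home on its post cap

### The arm

A 6-joint arm with a two-finger parallel gripper is mounted at the origin on the work surface; the furniture and walls round the work are solid. World frame = base frame: x ahead of the robot, y to its left, z up, the work surface at z = 0. Lengths are in m, angles in rad, forces in N, time in s.
With the tool pointing down it reaches from about 0.3 to 0.875 m from the base axis. Payload 6.4 kg.
Tool frame: the origin (TCP) lies between the finger pads; the fingertips stand 25 mm ahead of it and the grasp point (between the pads) lies 6 mm ahead of it; y points along the fingers, x is the direction in which the jaws open and shut, and the axes are right-handed (so a half turn about y gives the same grasp; the last joint's range is limited). The gripper opens to 85 mm and grips with 20 to 120 N. Pads are 22 mm wide; open, the fingers measure 114 mm over their backs; the gripper's body (76 mm by 85 mm) begins 54 mm behind the grasp point. The pads swing forward as they close: fully open they stand 13 mm farther back than shut.
Start: joints at [-1.337, 0.181, 1.607, -0, 1.354, -0.206], TCP at [0.245, -0.52, 0.256] pointing down, gripper open.
Joint ranges: [-2.99, 2.99], [-0.89, 2.07], [0.3, 2.58], [-1.14, 4.28], [0, 2.63], [-3.12, 3.12]. Speed limits (rad/s): [2.57, 2.57, 3.01, 3.14, 3.14, 3.14].

### API

Orientations are given as a unit quaternion [w, x, y, z].
In Python, from bench import ctrl, vision, ticket, find_in, regions_of, pinpoint gives the robot as it stands.
- The arm moves only by the tool apply_moves, never from a script. Its argument "increments" is a list of rows, each an object of numbers: "x", "y", "z": the shift along the tool's x, y, z in cm; "ax", "ay", "az": the turn, a rotation vector about the tool's x, y, z in rad; "grip": the closure, from 0 (fully open) to 1 (shut). A call has 1 to 12 rows; each row is the pose to reach, as a shift and turn from the pose measured when the call began, along the tool's axes at that moment; what a row does not reach only later rows make up. A row lasts 1/8 s, in which the tool goes at most 62.5 mm and 10.7 degrees, less where a joint would pass 70% of its speed; a pose out of reach is approached as far as the arm can. A call with a gripper value outside its range is refused whole. The fingers move at their own pace and stop on an object; the grip force is fixed at half the most. Time passes only in rows, so rows that repeat a pose let the fingers close. It gives the time, the measured TCP pose, the force and the opening at its end, in the units of the state.
- ctrl.get_obs(): the state, without advancing time (a new reading comes with each control period).
- vision.camera(name): name is "scene" or "top" or "wrist"; returns the picture (420x560x3 uint8, red, green, blue); there is no depth.
- vision.camera_params(name): a dict with "intrinsics" (3x3 intrinsics, pixels), "R" (3x3) and "t" (3): a world point X has camera coordinates R X + t. Camera axes: x right, y down, z forward; pixel columns grow to the right and rows downward; lengths in m; the calibration is good to about 2 mm. A picture is of the moment at which its call begins: read the wrist's pose just before it. camera_params takes no time and is no camera call; for the wrist camera it gives the pose at the moment of the call.
- ticket.hand_in(): hands the job in, once; it reports no verdict.
Trained networks look in the newest picture that a camera, given by its name, has taken for a name from the list of things; names that differ only in an ending like _2 or _b are one class to them, and where a whole thing is asked for, a point or a joint stands for the part that bears it (a point fixed in the world has none). Each returns a list of dicts, best first, with "p" (0 to 1); they miss things now and then, are a little off and sometimes report something else, mostly with a low value. They report only what shows in the picture. A call takes as long as a camera call. They do not tell look-alikes from the thing itself.
- find_in(camera, query): "rect" ([centre column, centre row, width, height] in pixels, round what is visible of it).
- regions_of(camera, query): "mask" (420x560 bool, what is visible of it) and "rect" ([centre column, centre row, width, height] in pixels, round what is visible of it).
- pinpoint(camera, query): "xy" ([column, row] in pixels: a listed point, or the origin of a listed thing).
The state is a dict: "time_s": time; "q": joint angles; "dq": joint speeds; "joint_efforts": joint torques, N m; "eef_pos": TCP position; "eef_rot": TCP orientation; "wrist_force": force on the tool from outside, world axes, zero at the start; "torque": the same for the moment, N m; "opening": opening from 0.0 (shut) to 1.0 (fully open).
Only numpy, scipy, OpenCV 4.12 (cv2) and the standard library are available. Lean on these libraries where they do the work, as an engineer would, in place of code of your own. Each camera call takes 0.05 s, during which the arm holds its last target.

### The job

The turned wooden finial was set down off-centre on its square post cap. Nudge it across the cap with light fingertip pushes, never gripping hard, lifting or toppling it, until its foot drops into the round recess in the middle and it stands upright; leave the cap and the things around it where they are. Then press down lightly on the finial's top with the fingertips, as for a glue joint, and finish while still pressing it down.

Things in the scene. Friction and masses are not known exactly. Their poses are not given: they have to be found in the camera images.
- finial: Mid-brown turned wooden finial, acorn-shaped, 56 mm tall, 0.04 to 0.085 kg, loose, upright, off-centre on the post cap. Round foot 32 mm across with an upright rim 12 mm high, neck above it, acorn at most 27.6 mm across 34 mm up. Top-heavy: pushed at the foot's rim it slides (under 1 N), at the acorn it may topple. A vertical finger meets the rim before the acorn. Origin: centre of the foot's underside; z up.
- finial_top (a point): Middle of the finial's small button top, 11 mm across, 56 mm above the foot's underside; 80 mm above the bench when the finial is home.
- post_cap: Dark square wooden post cap lying loose on the bench at any yaw, 0.22 kg, 100 x 100 mm at the bottom, stepping in to 88 x 88 mm at its flat top, 28 mm high, with a round recess in the middle of the top. Origin: centre of the underside, on the bench; z up.
- recess (a point): Centre of the recess floor in the post cap, 24.5 mm above the bench. Recess 38 mm across, 3.5 mm deep, pale floor; the foot has 3 mm play all round in it. When the foot's centre comes within about 10 mm the finial leans some 10 degrees into the recess, then drops flat once pushed on to the centre and the finger draws back. Home: its origin is at this point.
- sanding_block: Bystander: brown cork sanding block, 63 x 111 x 36 mm, loose, to the right of the cap. Origin: centre of the underside.
- turned_foot: Bystander: turned furniture foot standing upright, 50 mm across, 86 mm tall, loose, to the left of the cap. Not the finial. Origin: centre of the underside.
- paint_brush: Bystander: paint brush lying flat, 42 x 205 x 14 mm, loose, between the robot and the cap. Origin: centre of the underside.
Not all that is in view belongs to the job. Several things have the shape of the finial; the one meant has the colours described above.

How it is judged:
By the outcome, as a careful person would: the job done as asked, in the order asked, and still so for the second after the job is handed in, while the arm keeps its last pose, push and grip.
It also fails if it takes over 45 s, if anything falls off the work surface, if the arm or the gripper's body presses on something with over 40 N, if the wrist force passes 120 N, or if a joint passes its speed limit or range.

## Working session

There is one attempt and no reset: what is moved stays moved. The work goes in short steps, Python scripts to look and compute and a tool call to move; the robot and the scene stay as the last step left them, time stands still between calls to the robot, and variables do not carry over. Pictures are saved under pics/ and viewed, and the job is handed in when it is done.

Besides the shell and the picture viewer there is one more tool, called by a JSON object that holds its "name" and its "arguments", one argument or row to a line. apply_moves: Moves the arm, as the interface text tells. Its arguments: {"type":"object","properties":{"increments":{"type":"array","items":{"type":"object","properties":{"x":{"type":"number"},"y":{"type":"number"},"z":{"type":"number"},"ax":{"type":"number"},"ay":{"type":"number"},"az":{"type":"number"},"grip":{"type":"number"}}}}},"required":["increments"]}

```bash
ls; mkdir -p pics
python3 - <<'E'
from bench import ctrl, vision
import cv2
o=ctrl.get_obs()
for k in o: print(k,o[k])
for n in ["scene","top"]:
    im=vision.camera(n); cv2.imwrite(f"pics/{n}0.png",im[:,:,::-1])
    p=vision.camera_params(n); print(n,p)
E
```

```text
pics
time_s 0.0
q [-1.33730759e+00  1.81536856e-01  1.60798534e+00  4.80746624e-06
  1.35382057e+00 -2.06308547e-01]
dq [ 0.00106672  0.00136738  0.00035252 -0.0010744   0.00027396 -0.00083601]
joint_efforts [ 1.89995022e-03 -4.44859922e+01 -3.51338875e+01  5.12679537e-05
  9.05408640e-03 -9.40145668e-06]
eef_pos [ 0.24470322 -0.51977477  0.25539743]
eef_rot [ 0.59745744 -0.59659198  0.37933687 -0.37845232]
wrist_force [-0.02266359 -0.85101599  0.12619734]
torque [ 0.00349326 -0.04113157  0.00279023]
opening 1.0019132958043635
scene {'intrinsics': array([[482.25099405,   0.        , 286.87249515],
       [  0.        , 482.25099405, 210.0883791 ],
       [  0.        ,   0.        ,   1.        ]]), 'R': array([[ 0.78137692, -0.62370078, -0.02115306],
       [-0.32145404, -0.37320411, -0.87027926],
       [ 0.53489944,  0.68681586, -0.49210421]]), 't': array([-0.31989867,  0.25019713,  0.59655313])}
top {'intrinsics': array([[416.94884732,   0.        , 276.12248076],
       [  0.        , 416.94884732, 209.90566074],
       [  0.        ,   0.        ,   1.        ]]), 'R': array([[ 0.01257541, -0.99984336,  0.01245463],
       [-0.9959761 , -0.01363014, -0.08857665],
       [ 0.08873254, -0.01129062, -0.9959915 ]]), 't': array([0.08816078, 0.48276654, 0.89232796])}
```

View pics/scene0.png

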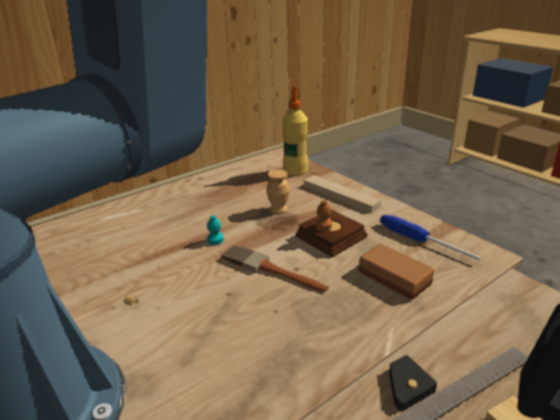

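View pics/top0.png

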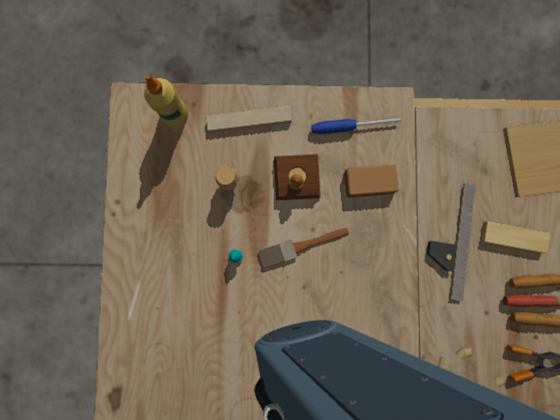

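Candidates for the finial are the brown acorn shape on the dark cap (top 297,180; scene 323,213), the teal one (top 235,257; scene 215,230) and the turned foot (top 226,178). I choose the brown one on the cap and will check it in a close crop.

```bash
cat > h.py <<'E'
import numpy as np, cv2
from bench import ctrl, vision, ticket, find_in, regions_of, pinpoint
def ray(n,uv,z,p=None):
    p=p or vision.camera_params(n)
    K,R,t=p['intrinsics'],p['R'],p['t']
    d=R.T@np.linalg.inv(K)@np.array([uv[0],uv[1],1.]); c=-R.T@t
    return c+d*(z-c[2])/d[2]
def proj(n,X,p=None):
    p=p or vision.camera_params(n)
    x=p['intrinsics']@(p['R']@np.asarray(X)+p['t']); return x[:2]/x[2]
def Rt():
    from scipy.spatial.transform import Rotation as Ro
    w,x,y,z=ctrl.get_obs()['eef_rot']; return Ro.from_quat([x,y,z,w]).as_matrix()
E
python3 - <<'E'
from h import *
top=vision.camera('top'); sc=vision.camera('scene')
a=cv2.resize(top[140:215,260:340],None,fx=5,fy=5,interpolation=cv2.INTER_CUBIC)
b=cv2.resize(sc[190:260,285:380],None,fx=4,fy=4,interpolation=cv2.INTER_CUBIC)
im=np.zeros((400,790,3),np.uint8); im[:375,:400]=a; im[:280,405:785]=b
cv2.imwrite('pics/crop0.png',im[:,:,::-1])
for n in ['top','scene']:
  for q,z in [('finial',.028),('finial_top',.084),('post_cap',0),('recess',.0245),('sanding_block',0),('turned_foot',0),('paint_brush',0)]:
    for r in pinpoint(n,q)[:2]: print(n,q,round(r['p'],2),np.round(r['xy'],1),np.round(ray(n,r['xy'],z),4))
print(Rt().round(3))
E
```

```text
top finial 0.48 [296.9 183.3] [0.54   0.0499 0.028 ]
top finial 0.47 [237.6 256.6] [0.3791 0.1761 0.028 ]
top finial_top 0.54 [294.8 180.4] [0.5373 0.0576 0.084 ]
top finial_top 0.42 [234.9 252.3] [0.3889 0.1773 0.084 ]
top post_cap 0.87 [295.4 177. ] [0.5586 0.0517 0.    ]
top recess 0.63 [296.4 174.6] [0.5598 0.0509 0.0245]
top sanding_block 0.8 [370. 181.] [ 0.5519 -0.1172  0.    ]
top turned_foot 0.71 [230.4 181.8] [0.5455 0.198  0.    ]
top turned_foot 0.49 [294.6 183.8] [0.5431 0.0533 0.    ]
top paint_brush 0.87 [299.  243.4] [0.4093 0.0424 0.    ]
scene finial 0.9 [214.6 238.5] [0.3631 0.1531 0.028 ]
scene finial 0.81 [327.9 224.2] [0.5544 0.0556 0.028 ]
scene finial_top 0.72 [324.1 200.3] [0.5428 0.055  0.084 ]
scene finial_top 0.67 [215.7 216.4] [0.3604 0.1346 0.084 ]
scene post_cap 0.9 [333.4 239.2] [0.5566 0.0417 0.    ]
scene recess 0.98 [331.2 226.9] [0.5564 0.0485 0.0245]
scene sanding_block 0.81 [393.2 279.3] [ 0.5478 -0.1135  0.    ]
scene turned_foot 0.84 [275.9 210.2] [0.5417 0.2032 0.    ]
scene paint_brush 0.8 [274.2 270.3] [0.4099 0.0361 0.    ]
[[ 0.426  0.     0.905]
 [-0.905 -0.     0.426]
 [ 0.    -1.    -0.   ]]
```

View pics/crop0.png

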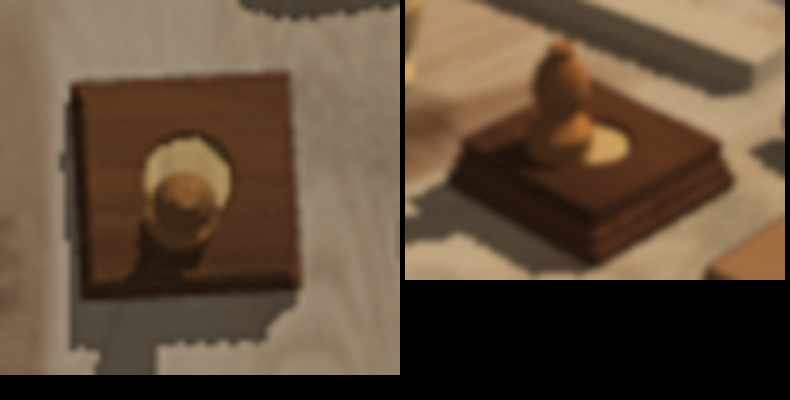

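Both crops show the brown finial overlapping the near (-x) edge of the pale recess, about 2 cm short of its centre. It is the right one. Next I move above it with the gripper shut and yaw the tool so its z points along world +x.

{"name": "apply_moves", "arguments": {
  "increments": [
    {"x": -4, "z": 4.2, "ay": 0.15, "grip": 1},
    {"x": -8, "z": 8.5, "ay": 0.3, "grip": 1},
    {"x": -12, "z": 13, "ay": 0.44, "grip": 1},
    {"x": -16, "z": 17, "ay": 0.44, "grip": 1},
    {"x": -20, "z": 21, "ay": 0.44, "grip": 1},
    {"x": -24, "z": 25.5, "ay": 0.44, "grip": 1},
    {"x": -28, "z": 30, "ay": 0.44, "grip": 1},
    {"x": -32, "z": 34, "ay": 0.44, "grip": 1},
    {"x": -36, "z": 38, "ay": 0.44, "grip": 1},
    {"x": -40, "z": 42, "ay": 0.44, "grip": 1},
    {"x": -42, "z": 43, "ay": 0.44, "grip": 1},
    {"x": -42, "z": 43, "ay": 0.44, "grip": 1}
  ]
}}

```text
invalid input
```

Run:
```python
from h import *
o=ctrl.get_obs(); print(o['time_s'],o['eef_pos'],o['opening'],o['wrist_force'],o['q']); print(Rt().round(3))
p=vision.camera_params('wrist'); im=vision.camera('wrist'); cv2.imwrite('pics/w1.png',im[:,:,::-1]); print(p)
print(-p['R'].T@p['t'])
for q,z in [('finial',.028),('finial_top',.084),('post_cap',0),('recess',.0245)]:
    for r in pinpoint('wrist',q)[:2]: print(q,round(r['p'],2),np.round(r['xy'],1),np.round(ray('wrist',r['xy'],z,p),4))
```

```text
0.9 [ 0.24483083 -0.52029846  0.25629315] 0.9948274201200912 [-0.30935213 -0.11297984 -0.27850791] [-1.33729972e+00  1.80811176e-01  1.60697732e+00 -2.22199477e-07
  1.35380131e+00 -2.06301904e-01]
[[ 0.426  0.     0.905]
 [-0.905 -0.     0.426]
 [ 0.    -1.    -0.   ]]
{'intrinsics': array([[301.84856344,   0.        , 281.36944927],
       [  0.        , 301.84856344, 208.33862174],
       [  0.        ,   0.        ,   1.        ]]), 'R': array([[ 4.26036715e-01, -9.04705854e-01, -1.87467242e-04],
       [-8.73344628e-01, -4.11322409e-01,  2.60927263e-01],
       [-2.36139531e-01, -1.11000870e-01, -9.65358446e-01]]), 't': array([-0.57569956, -0.03432617,  0.37848419])}
[ 0.30466566 -0.4929458   0.37422162]
```

View pics/w1.png

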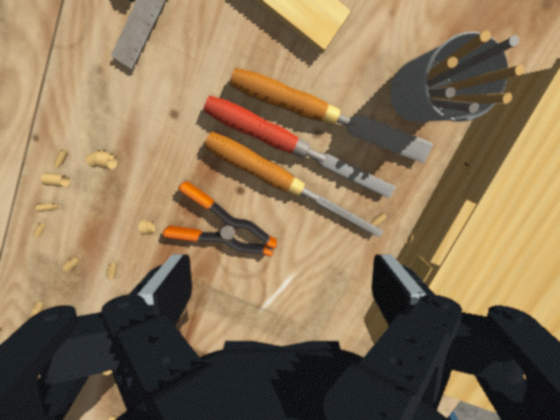

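The arm has not moved, and the wrist view still shows the tool area. The call was refused, so I will retry with every key given.

{"name": "apply_moves", "arguments": {
  "increments": [
    {"x": -4, "y": 0, "z": 4.2, "ax": 0, "ay": 0.15, "az": 0, "grip": 1},
    {"x": -8, "y": 0, "z": 8.5, "ax": 0, "ay": 0.3, "az": 0, "grip": 1},
    {"x": -12, "y": 0, "z": 13, "ax": 0, "ay": 0.44, "az": 0, "grip": 1},
    {"x": -16, "y": 0, "z": 17, "ax": 0, "ay": 0.44, "az": 0, "grip": 1},
    {"x": -20, "y": 0, "z": 21, "ax": 0, "ay": 0.44, "az": 0, "grip": 1},
    {"x": -24, "y": 0, "z": 25.5, "ax": 0, "ay": 0.44, "az": 0, "grip": 1},
    {"x": -28, "y": 0, "z": 30, "ax": 0, "ay": 0.44, "az": 0, "grip": 1},
    {"x": -32, "y": 0, "z": 34, "ax": 0, "ay": 0.44, "az": 0, "grip": 1},
    {"x": -36, "y": 0, "z": 38, "ax": 0, "ay": 0.44, "az": 0, "grip": 1},
    {"x": -40, "y": 0, "z": 42, "ax": 0, "ay": 0.44, "az": 0, "grip": 1},
    {"x": -42, "y": 0, "z": 43, "ax": 0, "ay": 0.44, "az": 0, "grip": 1},
    {"x": -42, "y": 0, "z": 43, "ax": 0, "ay": 0.44, "az": 0, "grip": 1}
  ]
}}

```text
time_s: 2.65
eef_pos: [0.455, 0.0443, 0.2563]
eef_rot: [-0.501, 0.501, -0.499, 0.499]
wrist_force: [-0.4, 0.0, 0.4]
opening: 0.001
```

```bash
cat > look.py <<'E'
from h import *
import sys
o=ctrl.get_obs(); print(o['time_s'],o['eef_pos'],o['opening'],o['wrist_force']); print(Rt().round(3))
p=vision.camera_params('wrist'); im=vision.camera('wrist'); cv2.imwrite(f'pics/{sys.argv[1]}.png',im[:,:,::-1])
np.savez('wp.npz',im=im,**p)
for q,z in [('finial',.028),('finial_top',.084),('post_cap',0),('recess',.0245)]:
    for r in pinpoint('wrist',q)[:2]: print(q,round(r['p'],2),np.round(r['xy'],1),np.round(ray('wrist',r['xy'],z,p),4))
E
python3 look.py w2
```

```text
2.65 [0.45496864 0.04428928 0.2562678 ] 0.0011842977251546956 [-0.3530087   0.02327531  0.38410822]
[[ 0.003 -0.     1.   ]
 [-1.     0.     0.003]
 [-0.    -1.    -0.   ]]
finial 0.86 [272.1 104.2] [0.5447 0.054  0.028 ]
finial 0.62 [175.  237.1] [0.3906 0.1732 0.028 ]
finial_top 0.64 [268.4  98.2] [0.546  0.0557 0.084 ]
post_cap 0.91 [277.   91.1] [0.561  0.0491 0.    ]
recess 0.82 [275.2  90.2] [0.5593 0.0507 0.0245]
```

View pics/w2.png

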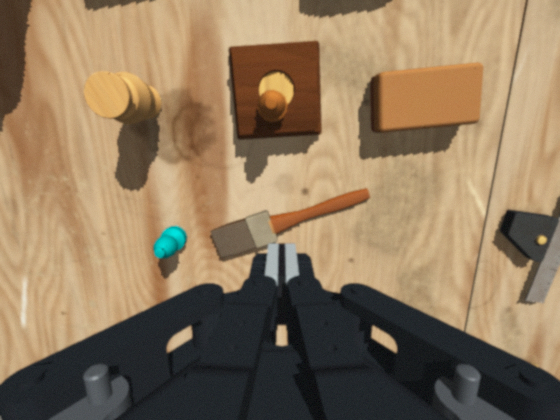

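The wrist view shows the cap at about (277,90), the finial at (272,105) inside its near edge, and the brush at (290,225). I will measure more closely on an enlarged crop.

Run:
```python
from h import *
d=np.load('wp.npz'); p={k:d[k] for k in ('intrinsics','R','t')}; im=d['im']
x0,y0,f=220,30,6
c=cv2.resize(im[y0:y0+98,x0:x0+120],None,fx=f,fy=f,interpolation=cv2.INTER_CUBIC).copy()
def mark(pts,col,closed=True):
    q=np.array([(proj('',P,p)-[x0,y0]+.5)*f for P in pts]).astype(np.int32); cv2.polylines(c,[q],closed,col,1)
th=np.linspace(0,2*np.pi,40)[:-1]
def circ(x,y,z,r): return [(x+r*np.cos(a),y+r*np.sin(a),z) for a in th]
mark(circ(.560,.0505,.028,.019),(0,255,0))
mark(circ(.543,.0545,.028,.016),(255,255,0)); mark(circ(.543,.0545,.084,.0055),(255,255,0)); mark(circ(.543,.0545,.062,.0138),(255,255,0))
cv2.imwrite('pics/c2.png',c[:,:,::-1])
```

```text
(no output)
```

View pics/c2.png

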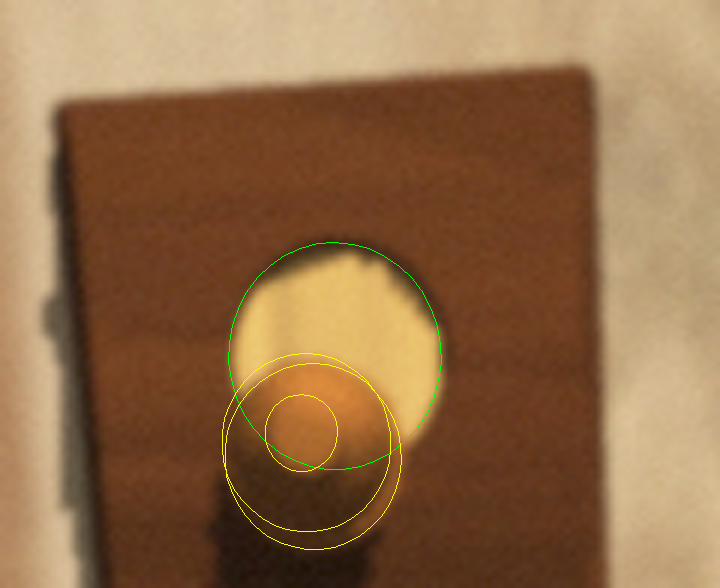

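The recess circle fits at about (0.560, 0.050). The finial needs a closer view, so I descend behind it on the -x side.

{"name": "apply_moves", "arguments": {
  "increments": [
    {"x": -0.5, "y": 3, "z": 1.5, "ax": 0, "ay": 0, "az": 0, "grip": 1},
    {"x": -0.9, "y": 7, "z": 3, "ax": 0, "ay": 0, "az": 0, "grip": 1},
    {"x": -0.9, "y": 11, "z": 3, "ax": 0, "ay": 0, "az": 0, "grip": 1},
    {"x": -0.9, "y": 14.5, "z": 3, "ax": 0, "ay": 0, "az": 0, "grip": 1},
    {"x": -0.9, "y": 17, "z": 3, "ax": 0, "ay": 0, "az": 0, "grip": 1},
    {"x": -0.9, "y": 18, "z": 3, "ax": 0, "ay": 0, "az": 0, "grip": 1},
    {"x": -0.9, "y": 18, "z": 3, "ax": 0, "ay": 0, "az": 0, "grip": 1}
  ]
}}

```text
time_s: 3.78
eef_pos: [0.4851, 0.0501, 0.0763]
eef_rot: [0.499, -0.499, 0.501, -0.501]
wrist_force: [0.3, 0.4, 0.2]
opening: 0.0
```

```bash
python3 look.py w3
```

```text
3.775 [0.48509207 0.05011087 0.07625988] 0.0004724490652474021 [0.33943046 0.40803185 0.15348614]
[[-0.003 -0.001  1.   ]
 [-1.    -0.    -0.003]
 [ 0.    -1.    -0.001]]
finial 0.85 [273.8 143.5] [0.5424 0.0533 0.028 ]
finial_top 0.77 [267.4 148.4] [0.5437 0.0542 0.084 ]
post_cap 0.64 [278.1 112.8] [0.5594 0.0512 0.    ]
recess 0.88 [275.8 110.5] [0.5595 0.0521 0.0245]
```

View pics/w3.png

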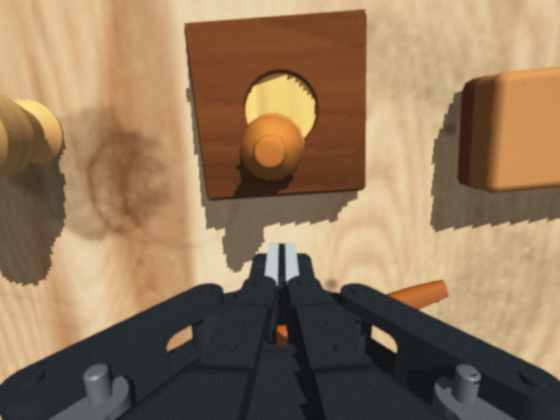

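The finial button shows at (268,150) and the recess at (281,103). I will overlay models to fit both.

```bash
cat > ov.py <<'E'
from h import *
import sys
# args: out finx finy recx recy
d=np.load('wp.npz'); p={k:d[k] for k in ('intrinsics','R','t')}; im=d['im']
fx,fy,rx,ry=map(float,sys.argv[2:6]); bz=float(sys.argv[6]) if len(sys.argv)>6 else .028
x0,y0,f=180,5,4
c=cv2.resize(im[y0:y0+145,x0:x0+195],None,fx=f,fy=f,interpolation=cv2.INTER_CUBIC).copy()
def mark(pts,col):
    q=np.array([(proj('',P,p)-[x0,y0]+.5)*f for P in pts]).astype(np.int32); cv2.polylines(c,[q],True,col,1)
th=np.linspace(0,2*np.pi,60)[:-1]
def circ(x,y,z,r): return [(x+r*np.cos(a),y+r*np.sin(a),z) for a in th]
mark(circ(rx,ry,.028,.019),(0,255,0))
mark(circ(fx,fy,bz+.012,.016),(255,0,255)); mark(circ(fx,fy,bz+.056,.0055),(255,255,0)); mark(circ(fx,fy,bz+.034,.0138),(0,255,255))
cv2.imwrite(f'pics/{sys.argv[1]}.png',c[:,:,::-1])
E
python3 ov.py c3 .5425 .0535 .5595 .051
```

```text
(no output)
```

View pics/c3.png

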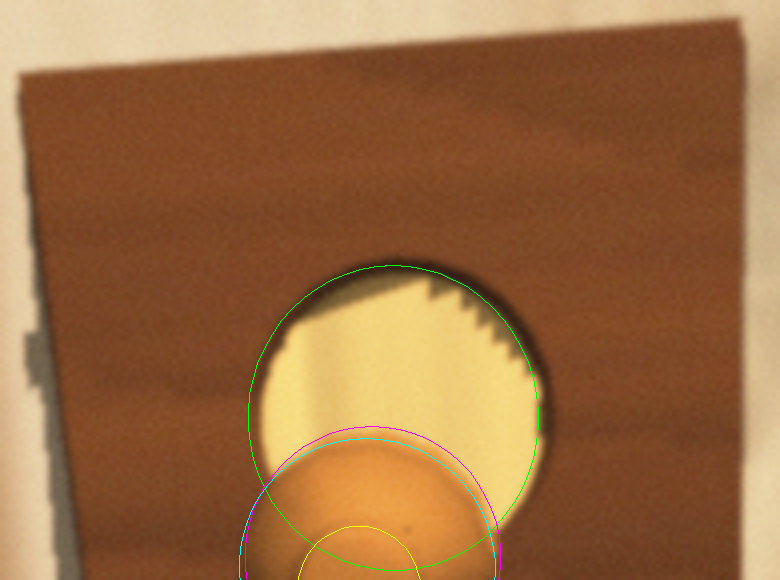

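The fit puts the recess at (0.5597, 0.050) and the finial at (0.5422, 0.0530), so it must travel 17.5 mm in x and -3 mm in y. I will yaw about 0.17 rad and lower to rim height behind it.

{"name": "apply_moves", "arguments": {
  "increments": [
    {"x": -0.5, "y": 0, "z": 0.8, "ax": 0, "ay": 0.1, "az": 0, "grip": 1},
    {"x": -0.9, "y": 0.6, "z": 1.6, "ax": 0, "ay": 0.17, "az": 0, "grip": 1},
    {"x": -0.9, "y": 1.2, "z": 2.0, "ax": 0, "ay": 0.17, "az": 0, "grip": 1},
    {"x": -0.9, "y": 1.8, "z": 2.2, "ax": 0, "ay": 0.17, "az": 0, "grip": 1},
    {"x": -0.9, "y": 1.8, "z": 2.2, "ax": 0, "ay": 0.17, "az": 0, "grip": 1}
  ]
}}

```text
time_s: 4.65
eef_pos: [0.5075, 0.0594, 0.0589]
eef_rot: [-0.456, 0.455, -0.541, 0.541]
wrist_force: [-0.1, -0.6, 0.0]
opening: -0.001
```

```bash
python3 look.py w4; python3 ov.py c4 .5422 .0530 .5597 .050
```

```text
4.65 [0.50750502 0.0594273  0.05893349] -0.0014908372056786432 [-0.07470981 -0.64262773  0.03495621]
[[-0.17   0.001  0.985]
 [-0.985 -0.    -0.17 ]
 [ 0.    -1.     0.001]]
finial 0.7 [280.9 189.5] [0.5428 0.0528 0.028 ]
finial_top 0.89 [275.8 225.2] [0.5427 0.0544 0.084 ]
post_cap 0.84 [280.9 153.5] [0.5581 0.0502 0.    ]
recess 0.65 [280.2 155.7] [0.5591 0.0504 0.0245]
recess 0.32 [283.1 151.9] [0.5607 0.0486 0.0245]
```

View pics/w4.png

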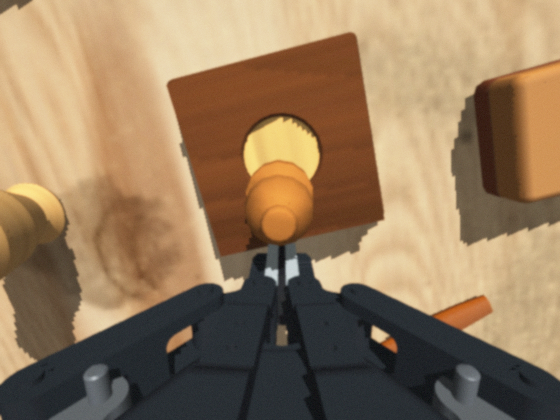

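View pics/c4.png

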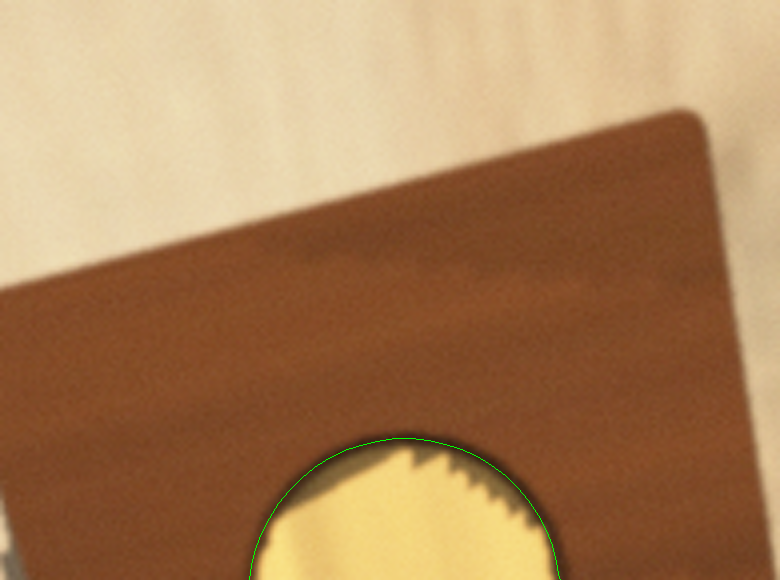

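The finger (281,255), finial (279,210) and recess (282,150) line up along the tool z axis. I now push gently, with the tip about 3 mm above the cap.

{"name": "apply_moves", "arguments": {
  "increments": [
    {"x": 0.05, "y": 0.3, "z": 0.3, "ax": 0, "ay": 0, "az": 0, "grip": 1},
    {"x": 0.05, "y": 0.3, "z": 0.6, "ax": 0, "ay": 0, "az": 0, "grip": 1},
    {"x": 0.05, "y": 0.3, "z": 0.75, "ax": 0, "ay": 0, "az": 0, "grip": 1},
    {"x": 0.05, "y": 0.3, "z": 0.9, "ax": 0, "ay": 0, "az": 0, "grip": 1},
    {"x": 0.05, "y": 0.3, "z": 1.05, "ax": 0, "ay": 0, "az": 0, "grip": 1},
    {"x": 0.05, "y": 0.3, "z": 1.2, "ax": 0, "ay": 0, "az": 0, "grip": 1},
    {"x": 0.05, "y": 0.3, "z": 1.35, "ax": 0, "ay": 0, "az": 0, "grip": 1},
    {"x": 0.05, "y": 0.3, "z": 1.5, "ax": 0, "ay": 0, "az": 0, "grip": 1},
    {"x": 0.05, "y": 0.3, "z": 1.5, "ax": 0, "ay": 0, "az": 0, "grip": 1}
  ]
}}

```text
time_s: 6.02
eef_pos: [0.5231, 0.0563, 0.0568]
eef_rot: [-0.456, 0.455, -0.54, 0.542]
wrist_force: [0.8, -0.6, -0.7]
opening: -0.006
```

```bash
python3 look.py w5
python3 - <<'E'
from h import *
im=vision.camera('scene'); cv2.imwrite('pics/s5.png',cv2.resize(im[170:270,265:400],None,fx=5,fy=5,interpolation=cv2.INTER_CUBIC)[:,:,::-1])
E
```

```text
6.025 [0.52311353 0.05629939 0.05680098] -0.006419595571332532 [ 0.75813806 -0.56527602 -0.70058554]
[[-0.171  0.003  0.985]
 [-0.985 -0.001 -0.171]
 [ 0.    -1.     0.003]]
finial 0.67 [278.9 205.7] [0.5508 0.052  0.028 ]
finial_top 0.75 [275.3 208.8] [0.5642 0.0503 0.084 ]
post_cap 0.94 [279.2 181.7] [0.558  0.0508 0.    ]
recess 0.95 [278.2 189.6] [0.5583 0.0511 0.0245]
```

View pics/w5.png

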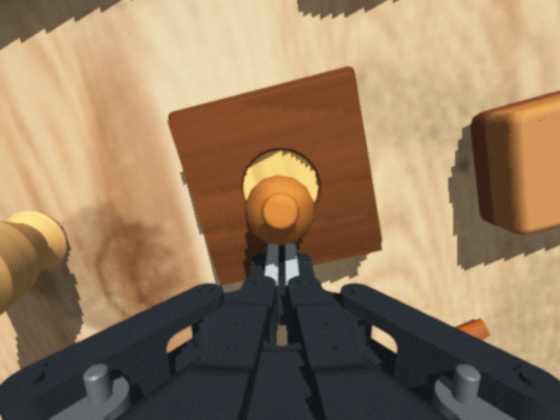

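View pics/s5.png

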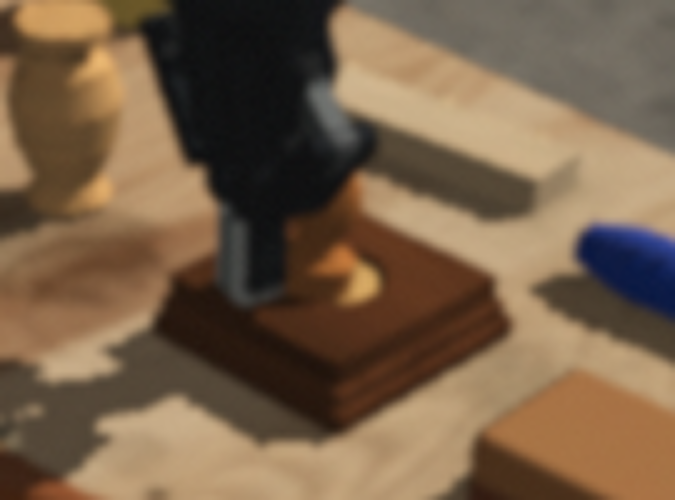

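The finial is now leaning into the recess (button 280,210, recess centre at column 281), the cap has not moved, and the wrist force is under 1 N. I push the remaining centimetre slowly, then draw back.

{"name": "apply_moves", "arguments": {
  "increments": [
    {"x": 0, "y": 0.1, "z": 0.15, "ax": 0, "ay": 0, "az": 0, "grip": 1},
    {"x": 0, "y": 0.1, "z": 0.3, "ax": 0, "ay": 0, "az": 0, "grip": 1},
    {"x": 0, "y": 0.1, "z": 0.45, "ax": 0, "ay": 0, "az": 0, "grip": 1},
    {"x": 0, "y": 0.1, "z": 0.6, "ax": 0, "ay": 0, "az": 0, "grip": 1},
    {"x": 0, "y": 0.1, "z": 0.75, "ax": 0, "ay": 0, "az": 0, "grip": 1},
    {"x": 0, "y": 0.1, "z": 0.9, "ax": 0, "ay": 0, "az": 0, "grip": 1},
    {"x": 0, "y": 0.1, "z": 0.95, "ax": 0, "ay": 0, "az": 0, "grip": 1}
  ]
}}

```text
time_s: 7.2
eef_pos: [0.5323, 0.0547, 0.0558]
eef_rot: [-0.456, 0.455, -0.54, 0.542]
wrist_force: [-0.9, -0.3, -0.3]
opening: 0.0
```

```bash
python3 look.py w6
```

```text
7.2 [0.53233319 0.05469444 0.05578549] 0.00037924565687506596 [-0.9483571  -0.30976851 -0.26382645]
[[-0.171  0.003  0.985]
 [-0.985 -0.001 -0.171]
 [ 0.    -1.     0.003]]
finial 0.62 [280.7 210.2] [0.5578 0.0498 0.028 ]
finial_top 0.69 [277.5 222.8] [0.5691 0.0487 0.084 ]
```

View pics/w6.png

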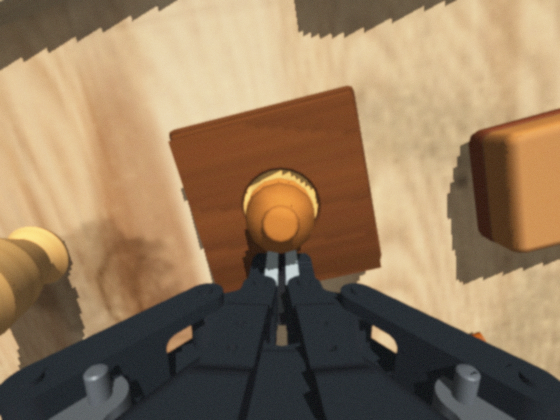

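The foot is nearly concentric with the recess (button 280,223) but still leans a little. I draw back and look again.

{"name": "apply_moves", "arguments": {
  "increments": [
    {"x": 0, "y": 0, "z": -0.3, "ax": 0, "ay": 0, "az": 0, "grip": 1},
    {"x": 0, "y": 0, "z": -0.8, "ax": 0, "ay": 0, "az": 0, "grip": 1},
    {"x": 0, "y": 0, "z": -1.3, "ax": 0, "ay": 0, "az": 0, "grip": 1},
    {"x": 0, "y": 0, "z": -1.3, "ax": 0, "ay": 0, "az": 0, "grip": 1}
  ]
}}

```text
time_s: 7.95
eef_pos: [0.5188, 0.0571, 0.0557]
eef_rot: [-0.456, 0.455, -0.54, 0.542]
wrist_force: [-0.2, 0.5, 0.0]
opening: -0.0
```

```bash
python3 look.py w7
python3 - <<'E'
from h import *
im=vision.camera('scene'); cv2.imwrite('pics/s7.png',cv2.resize(im[170:270,265:400],None,fx=5,fy=5,interpolation=cv2.INTER_CUBIC)[:,:,::-1])
E
```

```text
7.95 [0.51877032 0.05711824 0.05566848] -0.0004530465563869389 [-0.23721121  0.54706902  0.01151691]
[[-0.171  0.002  0.985]
 [-0.985 -0.001 -0.171]
 [ 0.    -1.     0.002]]
finial 0.76 [276.8 180.5] [0.5594 0.0516 0.028 ]
finial 0.45 [ 37.4 232.6] [0.5538 0.1768 0.028 ]
finial_top 0.61 [274.6 211.2] [0.5594 0.0514 0.084 ]
```

View pics/w7.png

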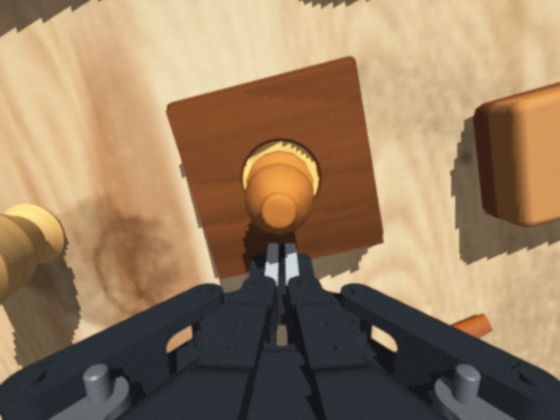

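View pics/s7.png

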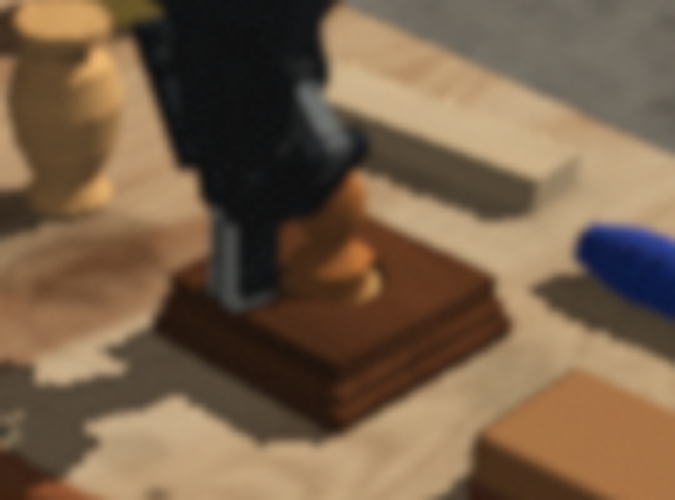

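The button moved back to (278,210), so the finial is upright with top and foot both near x = 0.559. I retreat and rise to verify that it sits flat and to prepare the press.

{"name": "apply_moves", "arguments": {
  "increments": [
    {"x": 0, "y": 0, "z": -1.5, "ax": 0, "ay": 0, "az": 0, "grip": 1},
    {"x": 0, "y": -2, "z": -2, "ax": 0, "ay": 0, "az": 0, "grip": 1},
    {"x": 0, "y": -5, "z": -2, "ax": 0, "ay": 0, "az": 0, "grip": 1},
    {"x": 0, "y": -7.5, "z": -2, "ax": 0, "ay": 0, "az": 0, "grip": 1},
    {"x": 0, "y": -7.5, "z": -2, "ax": 0, "ay": 0, "az": 0, "grip": 1}
  ]
}}

```text
time_s: 8.88
eef_pos: [0.5002, 0.0604, 0.1324]
eef_rot: [-0.457, 0.454, -0.539, 0.543]
wrist_force: [-0.5, -0.4, -0.4]
opening: 0.002
```

```bash
python3 look.py w8; python3 ov.py c8 .559 .0505 .5597 .050 .0245
python3 - <<'E'
from h import *
fx,fy,bz=.559,.0505,.0245
th=np.linspace(0,2*np.pi,60)[:-1]
for n,(x0,y0,w,h) in {'scene':(285,185,100,75),'top':(260,140,100,75)}.items():
    im=vision.camera(n);f=7
    c=cv2.resize(im[y0:y0+h,x0:x0+w],None,fx=f,fy=f,interpolation=cv2.INTER_CUBIC).copy()
    for r,z,X,Y,col in [(.019,.028,.5597,.05,(0,255,0)),(.016,bz+.012,fx,fy,(255,0,255)),(.0138,bz+.034,fx,fy,(0,255,255)),(.0055,bz+.056,fx,fy,(255,255,0))]:
        q=np.array([(proj(n,(X+r*np.cos(a),Y+r*np.sin(a),z))-[x0,y0]+.5)*f for a in th]).astype(np.int32); cv2.polylines(c,[q],True,col,1)
    cv2.imwrite(f'pics/{n}8.png',c[:,:,::-1])
E
```

```text
8.875 [0.50024204 0.06044843 0.13236354] 0.0022451778006918393 [-0.51310757 -0.36368343 -0.40583031]
[[-0.171  0.007  0.985]
 [-0.985 -0.001 -0.171]
 [-0.    -1.     0.007]]
finial 0.74 [175.9 347.1] [0.3996 0.1701 0.028 ]
finial 0.67 [279.4 137.9] [0.5587 0.0511 0.028 ]
finial_top 0.86 [278.8 140.7] [0.5588 0.051  0.084 ]
```

View pics/c8.png

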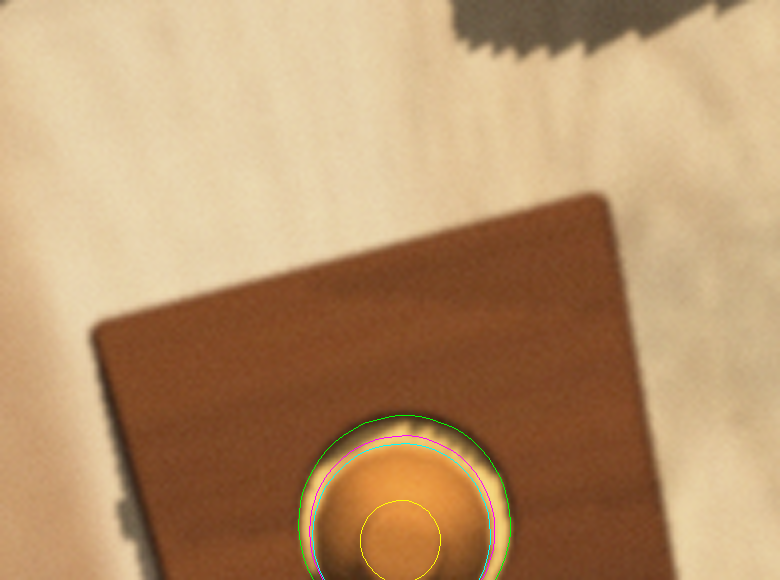

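View pics/scene8.png

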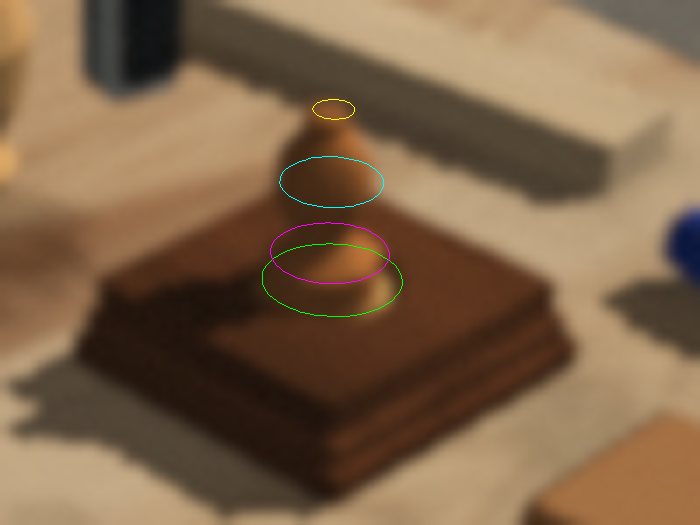

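View pics/top8.png

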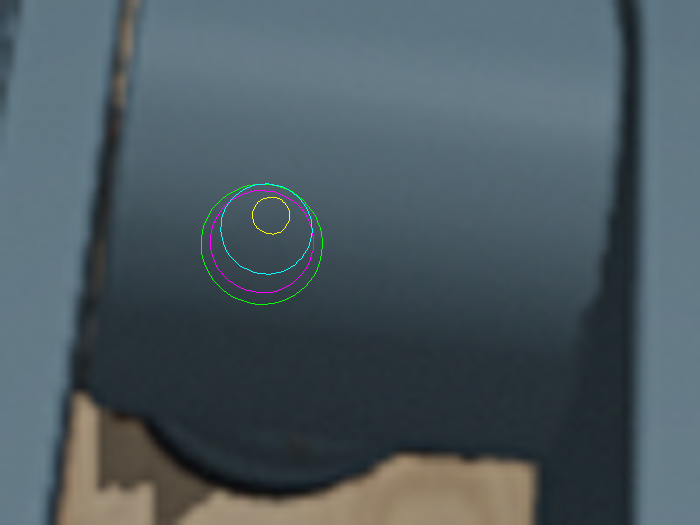

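The overlay matches a finial standing upright and flat in the recess (origin z 0.0245), within about 1 mm of centre. Now I move over the top and lower to just above it.

{"name": "apply_moves", "arguments": {
  "increments": [
    {"x": 0, "y": 0, "z": 2, "ax": 0, "ay": 0, "az": 0, "grip": 1},
    {"x": 0, "y": 0, "z": 4, "ax": 0, "ay": 0, "az": 0, "grip": 1},
    {"x": 0, "y": 0, "z": 5.5, "ax": 0, "ay": 0, "az": 0, "grip": 1},
    {"x": 0, "y": 0, "z": 6, "ax": 0, "ay": 0, "az": 0, "grip": 1},
    {"x": 0, "y": 0.8, "z": 6, "ax": -0.007, "ay": 0, "az": 0, "grip": 1},
    {"x": 0, "y": 1.6, "z": 6, "ax": -0.007, "ay": 0, "az": 0, "grip": 1},
    {"x": 0, "y": 2.3, "z": 6, "ax": -0.007, "ay": 0, "az": 0, "grip": 1},
    {"x": 0, "y": 2.3, "z": 6, "ax": -0.007, "ay": 0, "az": 0, "grip": 1}
  ]
}}

```text
time_s: 10.22
eef_pos: [0.5575, 0.0503, 0.1061]
eef_rot: [0.454, -0.457, 0.543, -0.539]
wrist_force: [-0.8, -0.7, -0.2]
opening: 0.002
```

```bash
python3 look.py w9
python3 - <<'E'
from h import *
im=vision.camera('scene'); cv2.imwrite('pics/s9.png',cv2.resize(im[170:270,265:400],None,fx=5,fy=5,interpolation=cv2.INTER_CUBIC)[:,:,::-1])
E
```

```text
10.225 [0.5574635  0.0503083  0.10609317] 0.002326279425221983 [-0.7808585  -0.6891383  -0.24871033]
[[-0.171 -0.007  0.985]
 [-0.985  0.001 -0.171]
 [ 0.    -1.    -0.007]]
finial 0.77 [282.  223.2] [0.5594 0.0488 0.028 ]
finial_top 0.94 [280.3 256.9] [0.5604 0.0496 0.084 ]
post_cap 0.68 [281.  213.4] [0.5582 0.0497 0.    ]
```

View pics/w9.png

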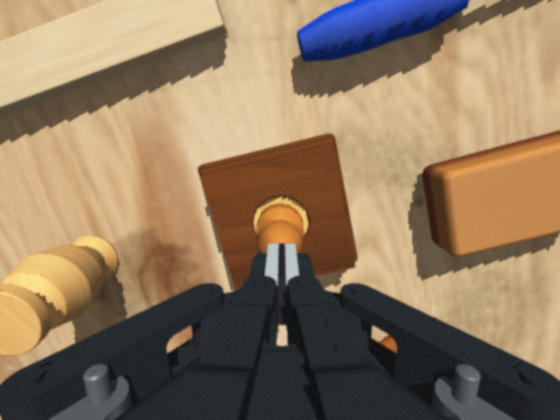

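View pics/s9.png

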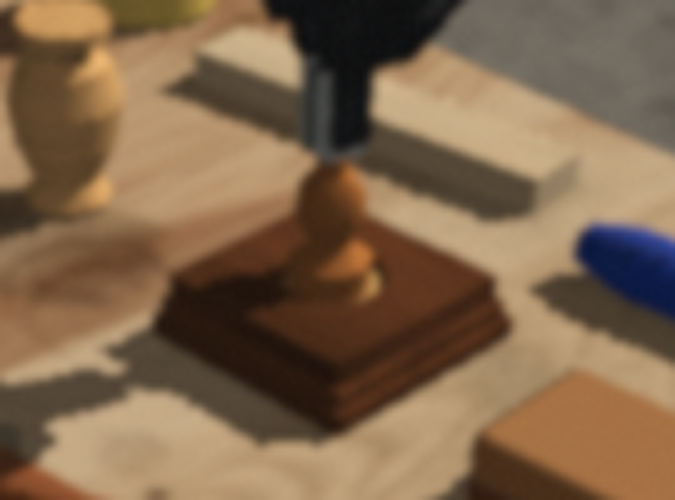

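The finial stands upright directly under the fingertips, which are about 1 mm above its button (scene crop 335,160). I press down in small steps.

{"name": "apply_moves", "arguments": {
  "increments": [
    {"x": 0, "y": 0.1, "z": 0, "ax": 0, "ay": 0, "az": 0, "grip": 1},
    {"x": 0, "y": 0.15, "z": 0, "ax": 0, "ay": 0, "az": 0, "grip": 1},
    {"x": 0, "y": 0.2, "z": 0, "ax": 0, "ay": 0, "az": 0, "grip": 1},
    {"x": 0, "y": 0.2, "z": 0, "ax": 0, "ay": 0, "az": 0, "grip": 1}
  ]
}}

```text
time_s: 11.02
eef_pos: [0.5583, 0.0501, 0.1053]
eef_rot: [0.454, -0.457, 0.542, -0.54]
wrist_force: [-0.6, 0.9, 4.6]
opening: -0.002
```

```bash
for i in 1 2; do python3 look.py w1$i | head -1; done
python3 - <<'E'
from h import *
im=vision.camera('scene'); cv2.imwrite('pics/s10.png',cv2.resize(im[170:270,265:400],None,fx=5,fy=5,interpolation=cv2.INTER_CUBIC)[:,:,::-1])
o=ctrl.get_obs(); print(o['time_s'],o['eef_pos'],o['wrist_force'])
E
```

```text
11.025 [0.55829412 0.05014049 0.10528798] -0.0015859339648414909 [-0.63678155  0.92144828  4.60472473]
11.275 [0.55826286 0.0501661  0.10524845] -0.0018613751679237163 [-0.93533018  0.17636077  5.37507742]
11.575 [0.55824547 0.05016702 0.10523559] [-0.76726925  0.45006133  5.5780988 ]
```

View pics/s10.png

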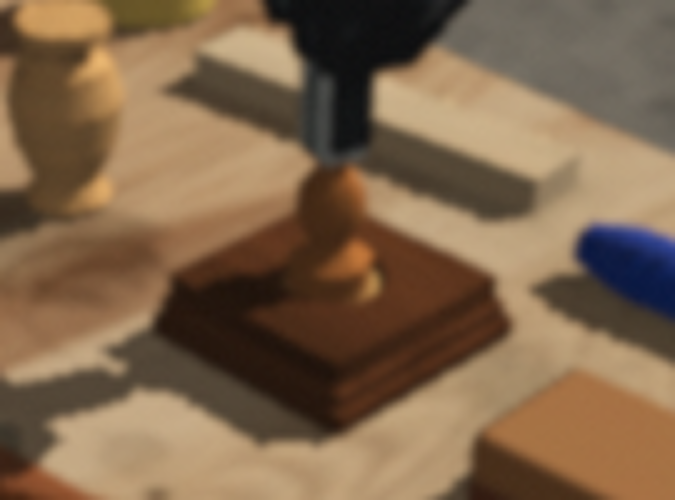

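View pics/w12.png

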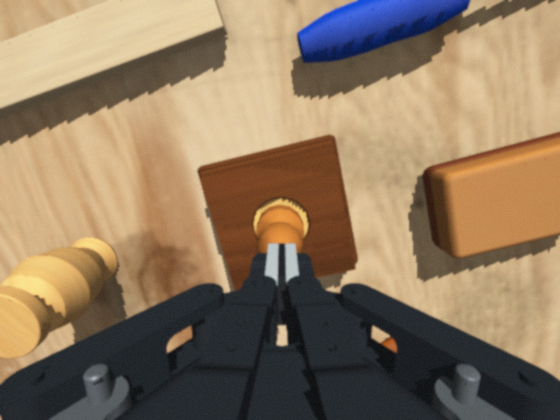

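The fingertips are pressing on the button with a steady 5.5 N. Tip height is 0.0802 m against the 0.080 m home height, the finial is upright, and the cap and surroundings have not moved. I hand in while still pressing.

```bash
python3 -c "
from bench import ticket
print(ticket.hand_in())"
```

```text
the job is handed in; nothing more can be done
None
```

The brown finial is in the recess and standing upright, and I handed the job in while the shut fingertips were still pressing on its top.

- **Pushing:** I used the shut fingertips low on the foot's rim, in two slow pushes. The first moved it until it leaned into the recess; the second brought it on to the centre. When I drew the finger back it dropped flat. Wrist force readings between the push moves stayed around 1 N or less.
- **Seating check:** The overlay from the wrist camera fits an upright finial sitting on the recess floor, within about 1 mm of centre. The scene view agrees. The top view was blocked by the arm at that point, so it could not confirm.
- **Press check:** The press held steady at about 5.5 N. The fingertips were 80.2 mm above the bench, against the 80 mm expected when the finial is home.
- **Surroundings:** The cap and the things around it looked unmoved in the pictures, and nothing was lifted, gripped or toppled.
- **What went wrong:** The first move call was refused because some row values were left out, and the arm did not move. One early approach move stopped about 3 mm short sideways; I corrected it before any contact.

Total time was about 11.6 s.

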